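# Set out the copper fittings on their tiles

## Task

Set out the practice kit for the next plumbing trainee: put each of the four copper fittings (the large elbow, the small elbow, the tee and the straight coupling) on the white tile that shows its dark silhouette. Lay the elbows and the tee flat, the right way round so that they cover their silhouettes, and stand the coupling upright on its ring. Leave all four released and at rest.

Things in the scene. Friction and masses are not known exactly. Their poses are not given: they have to be found in the camera images.
- big_elbow: The larger of two elbows, bare copper 90-degree pipe bend lying flat, two equal round arms 30 mm in outside diameter. Origin: on the underside (centre line 15 mm up), where the two arms' centre lines would cross, at the outer side of the bend. One arm runs along +x, the other along +y, each mouth 58 mm from the origin; the last 22 mm of each are straight.
- small_elbow: The smaller of two elbows, bare copper 90-degree pipe bend lying flat, two equal round arms 18 mm in outside diameter. Origin: on the underside (centre line 9 mm up), where the two arms' centre lines would cross, at the outer side of the bend. One arm runs along +x, the other along +y, each mouth 40 mm from the origin; the last 16 mm of each are straight.
- tee: Bare copper pipe tee lying flat, 25 mm outside diameter (centre line 12.5 mm up). Origin: on the underside, below the crossing of run and branch. The run is 88 mm long, along x, from -44 to +44 mm; the branch runs along +y to its mouth at 50 mm.
- coupling: Bare copper straight coupling, a plain short tube standing on end: 36 mm outside diameter, 31 mm bore, 44 mm high. Origin: centre of its underside, z up along the tube.
- big_elbow_tile: White square tile 110 x 110 x 6 mm, fixed, with a flat near-black true-size silhouette of the larger elbow on top. Origin: centre of its underside, axes along its edges. When the larger elbow lies on the silhouette its origin is at (-22, -22) mm in the tile's frame and its x and y axes point along the tile's x and y.
- small_elbow_tile: White square tile 110 x 110 x 6 mm, fixed, with a flat near-black true-size silhouette of the smaller elbow on top. Origin: centre of its underside, axes along its edges. When the smaller elbow lies on the silhouette its origin is at (-15, -15) mm in the tile's frame and its x and y axes point along the tile's x and y.
- tee_tile: White square tile 110 x 110 x 6 mm, fixed, with a flat near-black true-size silhouette of the tee on top. Origin: centre of its underside, axes along its edges. When the tee lies on the silhouette its origin is at (0, -18) mm in the tile's frame and its x and y axes point along the tile's x and y (branch towards the tile's +y).
- coupling_tile: White square tile 110 x 110 x 6 mm, fixed, with a flat near-black true-size silhouette of the coupling's end (a thin ring, 36 mm outside) on top. Origin: centre of its underside, axes along its edges. The coupling belongs upright at the tile's centre, turned any way.
There are look-alikes about, which are no part of the job. What is shaped like the tee_tile but pink is not meant. What is shaped like the small_elbow_tile but blue is not meant.

How it is judged:
By the outcome, as a careful person would: the job done as asked, in the order asked, and still so for the second after the job is handed in, with the robot touching nothing.
It also fails if it takes over 99 s, if anything falls off the work surface, if the arm or the gripper's body presses on something with over 40 N, if the wrist force passes 120 N, or if a joint passes its speed limit or range.

## Robot

A 7-joint arm with a two-finger parallel gripper is mounted at the origin on the work surface. World frame = base frame: x ahead of the robot, y to its left, z up, the work surface at z = 0. Lengths are in m, angles in rad, forces in N, time in s.
With the tool pointing down it reaches from about 0.35 to 0.9 m from the base axis. Payload 8.1 kg.
Tool frame: the origin (TCP) lies midway between the tips of the shut fingers; the grasp point (between the pads) lies 19 mm behind it; z points along the fingers, y is the line along which they close (so a half turn about z gives the same grasp; the last joint's range is limited). The gripper opens to 92 mm and grips with 3 to 60 N. Pads are 19 mm wide; open, the fingers measure 130 mm over their backs; the gripper's body (75 mm by 190 mm) begins 47 mm behind the grasp point.
Start: joints at [-1.208, 0.434, 0.025, 1.573, -0.012, 1.134, -0.075], TCP at [0.281, 0.558, 0.227] pointing down, gripper open.
Joint ranges: [-2.62, 2.62], [-0.44, 2.09], [-1.27, 1.32], [0.08, 2.57], [-1.32, 4.46], [0.12, 2], [-2.74, 2.74]. Speed limits (rad/s): [2.22, 2.22, 3.01, 3.01, 3.14, 3.14, 3.14].

## Interface

Orientations are given as a rotation vector (axis times angle).
In Python, from cell import arm gives the robot as it stands.
- The arm moves only by the tool carry_out, never from a script. Its arguments are lists of equal length, an entry for each row: "claw": the finger opening in cm, from 0 to 9.18; "delta_pos": the shift along the tool's x, y, z in cm, a list of three; "angular": the turn, a rotation vector about the tool's x, y, z in rad, a list of three. In form: {"claw": [claw, ...], "delta_pos": [[dx, dy, dz], ...], "angular": [[ax, ay, az], ...]}. A call has 1 to 20 rows; each row shifts and turns the commanded pose from where the row before left it, along the tool's axes as they then stand; what a row does not reach is not made up. A row lasts 1/10 s, in which the tool goes at most 50 mm and 8.59 degrees, less where a joint would pass 70% of its speed; a pose out of reach is approached as far as the arm can. A call with a gripper value outside its range is refused whole. The fingers move at their own pace and stop on an object; "force" is the grip in N (left out, the last holds). Time passes only in rows, so rows that do not move let the fingers close. It gives the time, the measured TCP pose, the force, the opening and the grip force at its end, in the units of the state.
- arm.observe(): the state, without advancing time (a new reading comes with each control period).
- arm.get_image(name): name is "side" or "top"; returns a dict with "frame" (420x560x3 uint8, red, green, blue), "mtx" (3x3 intrinsics, pixels), "T" (4x4, takes a point from camera to world coordinates). Camera axes: x right, y down, z forward; pixel columns grow to the right and rows downward; lengths in m; the calibration is good to about 2 mm. A picture is of the moment at which its call begins. There is no depth.
- arm.sign_off(): hands the job in; it is judged then, once.
Trained networks look in a picture, given as the dict that the camera call returned (one of the last four; its "shot" number tells which), for a name from the list of things; names that differ only in an ending like _2 or _b are one class to them, and where a whole thing is asked for, a point or a joint stands for the part that bears it (a point fixed in the world has none). Each returns a list of dicts, best first, with "conf" (0 to 1); they miss things now and then, are a little off and sometimes report something else, mostly with a low value. They report only what shows in the picture. A call takes as long as a camera call. They do not tell look-alikes from the thing itself.
- arm.look_for(label, picture): "centre" ([column, row] as shares, 0 to 1, of the picture: columns of its width, rows of its height, amid what is visible of it).
- arm.trace(label, picture): "region" (420x560 bool, what is visible of it) and "centre" ([column, row] as shares, 0 to 1, of the picture: columns of its width, rows of its height, amid what is visible of it).
- arm.place_of(label, picture): "centre" ([column, row] as shares, 0 to 1, of the picture: columns of its width, rows of its height: a listed point, or the origin of a listed thing).
The state is a dict: "clock": time; "joints": joint angles; "dq": joint speeds; "joint_efforts": joint torques, N m; "position": TCP position; "ee_rot": TCP orientation; "force": force on the tool from outside, world axes, zero at the start; "ft_torque": the same for the moment, N m; "width": opening from 0.0 (shut) to 1.0 (fully open); "gripper_force": force on a finger pad.
Only numpy, scipy, OpenCV 4.12 (cv2) and the standard library are available. Lean on these libraries where they do the work, as an engineer would, in place of code of your own. Each camera call takes 0.05 s, during which the arm holds its last target. There are 200 camera calls.

## Working session

There is one attempt and no reset: what is moved stays moved. The work goes in short steps, Python scripts to look and compute and a tool call to move; the robot and the scene stay as the last step left them, time stands still between calls to the robot, and variables do not carry over. Pictures are saved under pics/ and viewed, at most 14 in all, crops included, and the job is handed in when it is done.

Besides the shell and the picture viewer there is one more tool, called after "Emit:" as name(argument=value, ...), one argument or row to a line, values as JSON. carry_out: Moves the arm, as the interface text tells. Its arguments: {"type":"object","properties":{"claw":{"type":"array","items":{"type":"number"}},"delta_pos":{"type":"array","items":{"type":"array","items":{"type":"number"}}},"angular":{"type":"array","items":{"type":"array","items":{"type":"number"}}},"force":{"type":"number"}},"required":["claw","delta_pos","angular"]}

```bash
mkdir -p pics; cat > h.py <<'E'
import numpy as np, cv2
from cell import arm
from scipy.spatial.transform import Rotation as R
def snap(name, fn=None):
    p=arm.get_image(name)
    if fn: cv2.imwrite('pics/'+fn, cv2.cvtColor(p['frame'],cv2.COLOR_RGB2BGR))
    return p
def ray(p,uv):
    d=np.linalg.inv(p['mtx'])@np.array([uv[0],uv[1],1.]); T=p['T']
    return T[:3,3],T[:3,:3]@d
def at_z(p,uv,z):
    o,d=ray(p,uv); return o+d*(z-o[2])/d[2]
def proj(p,X):
    T=np.linalg.inv(p['T']); X=np.atleast_2d(X)
    c=X@T[:3,:3].T+T[:3,3]; q=c@p['mtx'].T
    return q[:,:2]/q[:,2:]
E
python3 - <<'E'
from h import *
s=arm.observe(); print({k:np.round(v,3) for k,v in s.items()})
for n in('top','side'):
    p=snap(n,n+'1.png'); print(n,np.round(p['T'],3).tolist(),np.round(p['mtx'],1).tolist())
    for l in 'big_elbow small_elbow tee coupling big_elbow_tile small_elbow_tile tee_tile coupling_tile'.split():
        for r in arm.trace(l,p)[:3]:
            c=np.array(r['centre'])*[560,420]; print(l,np.round(c,1),round(r['conf'],2),r['region'].sum(),np.round(at_z(p,c,0.006),3))
E
```

```text
{'clock': np.float64(0.0), 'joints': array([-1.208,  0.435,  0.025,  1.574, -0.012,  1.134, -0.075]), 'dq': array([ 0.001, -0.   ,  0.001,  0.   ,  0.001,  0.   , -0.001]), 'joint_efforts': array([-0.0000e+00, -6.6786e+01,  9.8400e-01, -3.1445e+01, -6.1000e-02,
        4.3000e-02,  0.0000e+00]), 'position': array([0.281, 0.558, 0.226]), 'ee_rot': array([-7.250e-01, -3.057e+00,  2.000e-03]), 'force': array([-0.239,  0.001, -0.085]), 'ft_torque': array([0.022, 0.033, 0.026]), 'gripper_force': np.float64(0.0), 'width': np.float64(1.003)}
top [[-0.002, -0.982, 0.189, 0.218], [-1.0, 0.001, -0.008, -0.049], [0.007, -0.189, -0.982, 1.164], [0.0, 0.0, 0.0, 1.0]] [[437.6, 0.0, 277.1], [0.0, 437.6, 207.0], [0.0, 0.0, 1.0]]
big_elbow [379.3 217.1] 0.91 473 [ 0.413 -0.332  0.006]
small_elbow [292.6 133.4] 0.71 113 [ 0.65  -0.101  0.006]
tee [126.9 232.4] 0.67 499 [0.373 0.342 0.006]
coupling [129.9 151.9] 0.74 190 [0.596 0.347 0.006]
big_elbow_tile [372.9 158.2] 0.66 1464 [ 0.578 -0.322  0.006]
small_elbow_tile [325.1 199.9] 0.68 1614 [ 0.46  -0.188  0.006]
tee_tile [112.3 289.9] 0.89 1843 [0.22
[... 291 characters left out ...]
, [0.0, 0.0, 1.0]]
big_elbow [296.2 297.4] 0.78 508 [ 0.41  -0.32   0.006]
small_elbow [352.3 213.4] 0.72 129 [ 0.654 -0.109  0.006]
small_elbow [294.8 297.8] 0.62 513 [ 0.406 -0.32   0.006]
tee [210.2 136.3] 0.6 248 [0.354 0.352 0.006]
coupling [276.  121.3] 0.54 172 [0.583 0.358 0.006]
big_elbow_tile [357.3 285.2] 0.96 1632 [ 0.566 -0.335  0.006]
small_elbow_tile [298.4 250.4] 0.93 1423 [ 0.465 -0.185  0.006]
small_elbow_tile [295.8 364.1] 0.58 2319 [ 0.35  -0.483  0.006]
small_elbow_tile [274.3 121.4] 0.16 142 [0.577 0.36  0.006]
tee_tile [322.3 166.4] 0.74 858 [0.647 0.099 0.006]
tee_tile [166.3 141.3] 0.65 843 [0.214 0.372 0.006]
coupling_tile [256.6 163.3] 0.63 1003 [0.46  0.178 0.006]
```

```bash
python3 - <<'E'
import cv2
a=cv2.imread('pics/top1.png')[90:330,60:440]
cv2.imwrite('pics/top1c.png',cv2.resize(a,None,fx=2.1,fy=2.1,interpolation=cv2.INTER_CUBIC))
a=cv2.imread('pics/side1.png')[80:420,130:460]
cv2.imwrite('pics/side1c.png',cv2.resize(a,None,fx=1.75,fy=1.75,interpolation=cv2.INTER_CUBIC))
E
```

```text
(no output)
```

View pics/top1c.png

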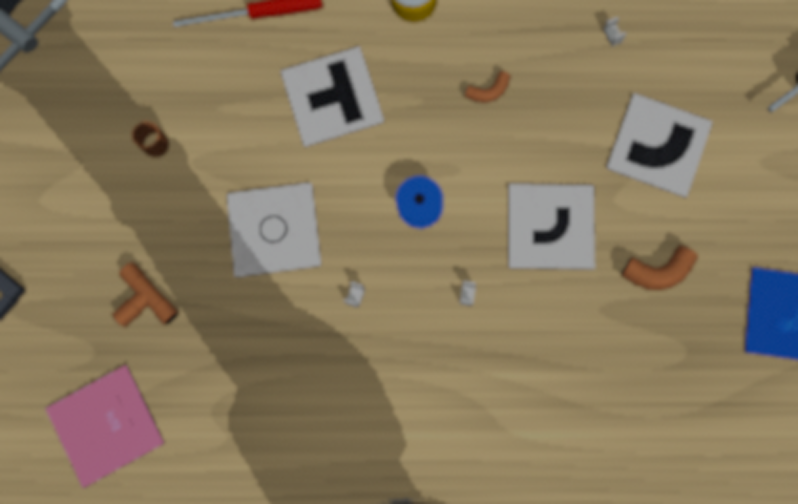

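View pics/side1c.png

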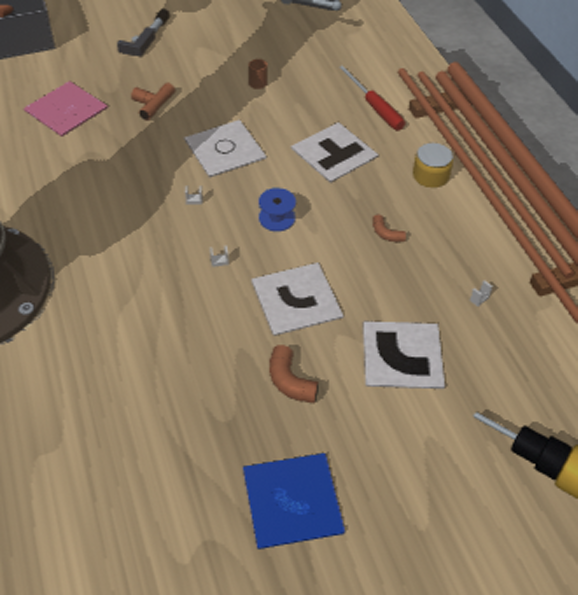

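The top crop shows the four white tiles: tee tile at crop (332,97), ring tile (273,228), small elbow tile (551,226) and big elbow tile (660,145). The fittings are the tee (145,293), the coupling (150,140, standing), the small elbow (487,87) and the big elbow (660,268). The pink and blue tiles are decoys. Next I'll fit poses by matching projected models to the masks.

```bash
cat > fit.py <<'E'
from h import *
from scipy.optimize import minimize
S=4
def elbow(L,st,r):
    b=L-st; t=np.linspace(0,np.pi/2,13)
    # from +x mouth to bend to +y mouth
    P=[(L,0,1,0)]+[(b-b*np.sin(a),b-b*np.cos(a),np.cos(a),-np.sin(a)) for a in t]+[(0,L,0,-1)]
    return [(np.array(P),r)]
def line(p,q,r):
    p,q=np.array(p,float),np.array(q,float); d=(q-p)/np.linalg.norm(q-p)
    return (np.array([[*p,*d],[*q,*d]]),r)
M={'big_elbow':elbow(.058,.022,.015),'small_elbow':elbow(.040,.016,.009),
   'tee':[line((-.044,0),(.044,0),.0125),line((0,0),(0,.05),.0125)]}
def rings(name):
    th=np.linspace(0,2*np.pi,24,endpoint=False)
    out=[]
    if name=='coupling':
        return [np.array([np.c_[.018*np.cos(th),.018*np.sin(th),0*th+z] for z in(0,.044)])]
    for P,r in M[name]:
        out.append(np.array([np.c_[x-dy*r*np.cos(th),y+dx*r*np.cos(th),r+r*np.sin(th)] for x,y,dx,dy in P]))
    return out
def place(X,pose,z0):
    x,y,a=pose; c,s=np.cos(a),np.sin(a)
    return np.stack([x+c*X[...,0]-s*X[...,1],y+s*X[...,0]+c*X[...,1],X[...,2]+z0],-1)
def fill(m,q,box):
    q=((q-box[:2]+.5)*S-.5)
    cv2.fillConvexPoly(m,cv2.convexHull(np.round(q*16).astype(np.int32)),1,shift=4)
def render(p,name,pose,z0,box,flat=False):
    m=np.zeros((box[3]*S,box[2]*S),np.uint8)
    for G in rings(name):
        if flat: G=G*[1,1,0]
        Q=[proj(p,place(g,pose,z0)).astype(np.float32) for g in G]
        for a,b in zip(Q,Q[1:]): fill(m,np.r_[a,b].astype(np.float32),box)
    return m
def area(m): return cv2.resize(m.astype(np.float32),None,fx=1/S,fy=1/S,interpolation=cv2.INTER_AREA)
def square(p,pose,box):
    m=np.zeros((box[3]*S,box[2]*S),np.uint8)
    k=.055*np.array([[-1,-1],[1,-1],[1,1],[-1,1]]); 
    for z in (0,.006): pass
    X=np.r_[np.c_[k,np.zeros(4)],np.c_[k,np.full(4,.006)]]
    fill(m,proj(p,place(X,pose,0)).astype(np.float32),box); return m
def boxof(reg,pad=14):
    x,y,w,h=cv2.boundingRect(reg.astype(np.uint8)); x0,y0=max(x-pad,0),max(y-pad,0)
    return np.array([x0,y0,min(x+w+pad,560)-x0,min(y+h+pad,420)-y0])
def crop(a,b): return a[b[1]:b[1]+b[3],b[0]:b[0]+b[2]]
def copper(p):
    f=p['frame'].astype(int); r,g,b=f[...,0],f[...,1],f[...,2]
    hsv=cv2.cvtColor(p['frame'],cv2.COLOR_RGB2HSV)
    return ((hsv[...,0]<13)|(hsv[...,0]>172))&(hsv[...,1]>110)
def search(cost,inits,d=.006,da=.15):
    best=None
    for i in inits:
        sx=np.array([i]+[np.add(i,e) for e in np.eye(3)*[d,d,da]])
        r=minimize(cost,i,method='Nelder-Mead',options=dict(initial_simplex=sx,xatol=1e-4,fatol=1e-5,maxiter=140))
        if best is None or r.fun<best.fun: best=r
    return best
def fit_obj(views,name,xy0,z0,yaws=None):
    """views: list of (picture, mask)"""
    V=[(p,boxof(m),m) for p,m in views]; V=[(p,b,crop(m,b).astype(np.float32)) for p,b,m in V]
    def cost(v):
        c=0
        for p,b,m in V:
            q=area(render(p,name,v,z0,b)); c+=np.abs(q-m).sum()/np.maximum(q,m).sum()
        return c/len(V)
    ys=yaws if yaws is not None else np.arange(8)*np.pi/4
    cand=sorted([(cost((xy0[0]+dx,xy0[1]+dy,a)),xy0[0]+dx,xy0[1]+dy,a) for a in ys for dx in(-.03,-.015,0,.015,.03) for dy in(-.03,-.015,0,.015,.03)])[:3]
    r=search(cost,[c[1:] for c in cand]); return r.x,r.fun
OFF={'big_elbow':(-.022,-.022),'small_elbow':(-.015,-.015),'tee':(0,-.018),'coupling':(0,0)}
def goal(tpose,name):
    x,y,a=tpose; c,s=np.cos(a),np.sin(a); ox,oy=OFF[name]
    return np.array([x+c*ox-s*oy,y+s*ox+c*oy,a])
def fit_tile(p,name,reg,xy0):
    b=boxof(reg,8); k=cv2.dilate(reg.astype(np.uint8),np.ones((3,3)))
    hsv=crop(cv2.cvtColor(p['frame'],cv2.COLOR_RGB2HSV),b).astype(int)
    white=(hsv[...,1]<45); dark=(hsv[...,2]<75)
    T=crop(reg,b).astype(np.float32)
    W=np.zeros_like(T,np.uint8); pts=np.argwhere(white&(crop(k,b)>0))[:,::-1].astype(np.int32)
    cv2.fillConvexPoly(W,cv2.convexHull(pts.reshape(-1,1,2)),1); W=W.astype(np.float32)
    D=(dark&(cv2.erode(W.astype(np.uint8),np.ones((7,7)))>0)).astype(np.float32)
    def cost(v):
        q=area(square(p,v,b)); c=np.abs(q-W).sum()/W.sum()
        if name!='coupling':
            d=area(render(p,name,goal(v,name),.006,b,True)); c+=.5*np.abs(d-D).sum()/np.maximum(d,D).sum()
        return c
    cand=sorted([(cost((*xy0[:2],a)),xy0[0],xy0[1],a) for a in np.arange(24)*np.pi/12])[:3]
    r=search(cost,[c[1:] for c in cand],.004); return r.x,r.fun
E
cat > m1.py <<'E'
from fit import *
import json
pt,ps=snap('top'),snap('side'); out={}
ext={'top':pt,'side':ps}
near={'big_elbow_tile':(.578,-.322),'small_elbow_tile':(.46,-.188),'tee_tile':(.65,.111),'coupling_tile':(.465,.181),
'big_elbow':(.413,-.332),'small_elbow':(.65,-.101),'tee':(.373,.342),'coupling':(.59,.35)}
def reg(l,p):
    R_=[r for r in arm.trace(l,p) if np.linalg.norm(at_z(p,np.array(r['centre'])*[560,420],.006)[:2]-near[l])<.06]
    return R_[0]['region'] if R_ else None
for l in near:
    g={n:reg(l,p) for n,p in ext.items()}
    if l.endswith('tile'):
        for n,p in ext.items():
            if g[n] is None: print(l,n,'missed'); continue
            x,f=fit_tile(p,l[:-5],g[n],near[l]); print(l,n,np.round(x,4),round(f,3))
            if n=='top': out[l]=x.tolist()
    else:
        vs={'net':{n:m for n,m in g.items() if m is not None}}
        vs['col']={}
        for n,m in vs['net'].items():
            k=cv2.dilate(m.astype(np.uint8),np.ones((5,5)))>0
            vs['col'][n]=copper(ext[n])&k
        for kind in vs:
            for sub in (['top'],['side'],['top','side']):
                if not all(n in vs[kind] for n in sub): continue
                x,f=fit_obj([(ext[n],vs[kind][n]) for n in sub],l,near[l],0,[0] if l=='coupling' else None)
                print(l,kind,sub,np.round(x,4),round(f,3),[int(vs[kind][n].sum()) for n in sub])
                if kind=='net': out[l]=x.tolist()
json.dump(out,open('poses.json','w'))
E
time python3 m1.py
```

```text
big_elbow_tile top [ 0.5784 -0.3256  5.9171] 0.145
big_elbow_tile side [ 0.5772 -0.3259  5.9217] 0.081
small_elbow_tile top [ 0.4688 -0.1804  3.1382] 0.392
small_elbow_tile side [ 0.4676 -0.1819  3.1291] 0.379
tee_tile top [0.6452 0.1072 0.3211] 0.155
tee_tile side [0.6444 0.1054 0.311 ] 0.109
coupling_tile top [0.4643 0.1783 0.1367] 0.043
coupling_tile side [0.4643 0.1769 0.1381] 0.036
big_elbow net ['top'] [ 0.3857 -0.3236 -0.5405] 0.072 [436]
big_elbow net ['side'] [ 0.3838 -0.3227  5.7169] 0.085 [489]
big_elbow net ['top', 'side'] [ 0.3849 -0.3236  5.743 ] 0.09 [436, 489]
big_elbow col ['top'] [ 0.3849 -0.3172  5.6427] 0.24 [342]
big_elbow col ['side'] [ 0.3837 -0.3241 -0.5366] 0.082 [475]
big_elbow col ['top', 'side'] [ 0.3835 -0.3234 -0.546 ] 0.162 [342, 475]
small_elbow net ['top'] [ 0.6375 -0.1092 -0.3775] 0.15 [201]
small_elbow net ['side'] [ 0.6371 -0.1084  5.9123] 0.168 [139]
small_elbow net ['top', 'side'] [ 0.6373 -0.1084 -0.3726] 0.161 [201, 139]
small_elbow col ['top'] [ 0.6359 -0.1051  5.8809] 0.348 [113]
small_elbow col ['side'] [ 0.6358 -0.1106 -0.3281] 0.13 [139]
small_elbow col ['top', 'side'] [ 0.6361 -0.1097 -0.3289] 0.244 [113, 139]
tee net ['top'] [0.3813 0.3303 0.7789] 0.103 [452]
tee net ['side'] [0.3808 0.3282 0.7398] 0.176 [241]
tee net ['top', 'side'] [0.3815 0.3298 0.7764] 0.144 [452, 241]
tee col ['top'] [0.3816 0.3319 0.8048] 0.274 [357]
tee col ['side'] [0.3796 0.329  0.7743] 0.24 [217]
tee col ['top', 'side'] [0.3802 0.3287 0.7719] 0.258 [357, 217]
coupling net ['top'] [0.5805 0.3366 0.1843] 0.133 [208]
coupling net ['side'] [0.5784 0.334  0.028 ] 0.073 [165]
coupling net ['top', 'side'] [0.5794 0.3363 0.0461] 0.126 [208, 165]
coupling col ['top'] [0.5791 0.336  0.1445] 0.569 [100]
coupling col ['side'] [0.5792 0.3367 0.0345] 0.219 [138]
coupling col ['top', 'side'] [ 0.5793  0.3365 -0.289 ] 0.395 [100, 138]
real	0m25.550s
user	0m22.527s
sys	0m0.292s
```

```bash
python3 - <<'E'
s=open('fit.py').read()
a=s.index("    cand=sorted([(cost((*xy0[:2],a))"); 
s=s[:a]+'''    sq=lambda v: np.abs(area(square(p,v,b))-W).sum()/W.sum()
    r=search(sq,[(*xy0[:2],a) for a in (0,.4,-.4,.8)],.004)
    r=search(cost,[np.add(r.x,(0,0,k*np.pi/2)) for k in range(4)],.002,.03); return r.x,r.fun
'''
open('fit.py','w').write(s)
E
python3 - <<'E'
from fit import *
import json
P=json.load(open('poses.json'))
for n in('top','side'):
    p=snap(n); vis=p['frame'].copy()
    for l in('big_elbow','small_elbow','tee','coupling'):
        t=l+'_tile'
        R_=[r for r in arm.trace(t,p) if np.linalg.norm(at_z(p,np.array(r['centre'])*[560,420],.006)[:2]-P[t][:2])<.05]
        if not R_: print('miss',t); continue
        x,f=fit_tile(p,l,R_[0]['region'],P[t]); print(n,t,np.round(x,4),round(f,3))
        if n=='top': P[t]=x.tolist()
    f0=np.array([0,0,560,420])
    V=cv2.resize(vis,None,fx=S,fy=S,interpolation=cv2.INTER_CUBIC)
    for l in('big_elbow','small_elbow','tee','coupling'):
        for m in (render(p,l,P[l],0,f0),render(p,l,goal(P[l+'_tile'],l),.006,f0,True),square(p,P[l+'_tile'],f0)):
            c,_=cv2.findContours(m,cv2.RETR_EXTERNAL,cv2.CHAIN_APPROX_NONE); cv2.drawContours(V,c,-1,(0,255,0),1)
    if n=='top': V=cv2.resize(V[100*S:250*S,95*S:415*S],(800,375),interpolation=cv2.INTER_AREA)
    else: V=cv2.resize(V[110*S:320*S,190*S:390*S],(570,600),interpolation=cv2.INTER_AREA)
    cv2.imwrite(f'pics/ov_{n}.png',V[...,::-1])
json.dump(P,open('poses.json','w'))
E
```

```text
top big_elbow_tile [ 0.5781 -0.3249  5.9133] 0.149
top small_elbow_tile [ 0.469  -0.1797 -0.0229] 0.196
top tee_tile [0.6452 0.1073 0.3201] 0.154
top coupling_tile [0.4646 0.1786 0.1332] 0.042
miss big_elbow_tile
side small_elbow_tile [ 0.4683 -0.1814  6.2668] 0.125
side tee_tile [0.6446 0.1053 0.317 ] 0.113
side coupling_tile [0.464  0.1771 0.1403] 0.035
```

View pics/ov_top.png

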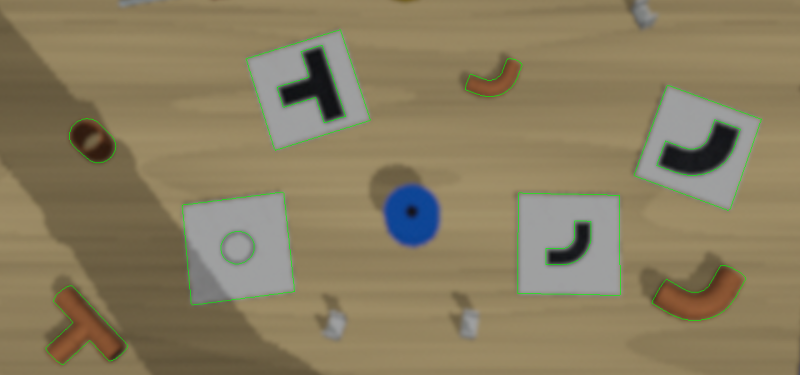

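View pics/ov_side.png

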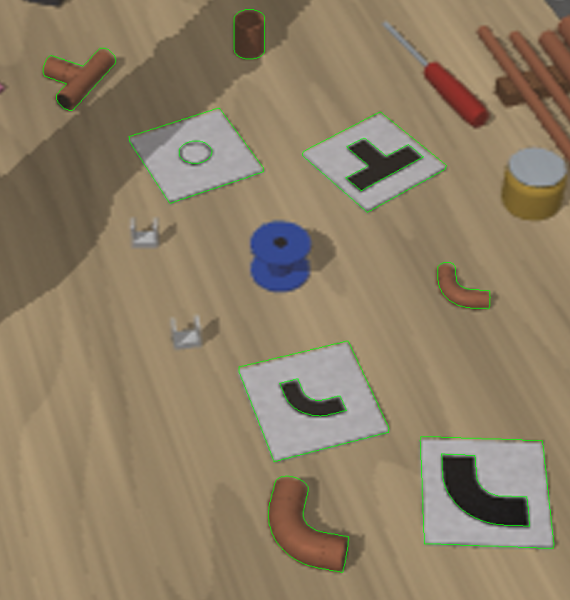

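The overlay outlines match all the tiles and fittings closely in both views. Next is a small move planner.

```bash
cat > plan.py <<'E'
from fit import *
import json,sys
side={'big_elbow_tile':(.5772,-.3259,5.9217),'small_elbow_tile':(.4683,-.1814,6.2668-2*np.pi),'tee_tile':(.6446,.1053,.317),'coupling_tile':(.464,.1771,.1403)}
P=json.load(open('poses.json'))
for k,v in side.items(): P[k]=((np.array(P[k])+v)/2).tolist()
# grasp point in object frame, closing direction in object frame
G={'big_elbow':((.0105,.0105),np.pi/4),'small_elbow':((.007,.007),np.pi/4),'tee':((0,.025),0.),'coupling':((0,0),0.9)}
def grasp(pose,l):
    (gx,gy),d=G[l]; x,y,a=pose; c,s=np.cos(a),np.sin(a)
    return np.array([x+c*gx-s*gy,y+s*gx+c*gy]),a+d
def tgt(xy,z,ang,s=None):
    """print the turn and shift from the present pose"""
    s=s or arm.observe(); R0=R.from_rotvec(s['ee_rot']); best=None
    for a in(ang,ang+np.pi):
        y=np.array([np.cos(a),np.sin(a),0]); zz=np.array([0,0,-1.]); M_=np.c_[np.cross(y,zz),y,zz]
        w=(R0.inv()*R.from_matrix(M_)).as_rotvec()
        if best is None or np.linalg.norm(w)<np.linalg.norm(best[0]): best=(w,M_)
    w,M_=best; d=M_.T@(np.array([*xy,z])-s['position'])*100
    print('t',round(float(s['clock']),2),'pos',np.round(s['position'],4),'F',np.round(s['force'],1),'w',round(float(s['width'])*9.18,2),'gf',round(float(s['gripper_force']),1),'j',np.round(s['joints'],2))
    print(' turn',np.round(w,4),'rows>=',int(np.ceil(np.linalg.norm(w)/.14)),' then shift cm',np.round(d,2),'rows',int(np.ceil(np.linalg.norm(d)/3.5)))
    return d,w
E
python3 - <<'E'
from plan import *
for l in G:
    print(l,np.round(P[l],3),grasp(P[l],l),'->',grasp(goal(P[l+'_tile'],l),l))
tgt(*[(.5,.1),.2,grasp(P['big_elbow'],'big_elbow')[1]])
tgt(grasp(P['big_elbow'],'big_elbow')[0],.1,grasp(P['big_elbow'],'big_elbow')[1])
E
```

```text
big_elbow [ 0.385 -0.324  5.743] (array([ 0.3993355 , -0.31997424]), 6.528437279370432) -> (array([ 0.56279569, -0.33204245]), np.float64(6.702901688892255))
small_elbow [ 0.637 -0.108 -0.373] (array([ 0.64637652, -0.10441452]), 0.4128420870356415) -> (array([ 0.46050087, -0.18840549]), np.float64(0.7657337840597641))
tee [0.382 0.33  0.776] (array([0.36401531, 0.3476298 ]), 0.7763876197833817) -> (array([0.6427004 , 0.11293358]), np.float64(0.3185345833619906))
coupling [0.579 0.336 0.046] (array([0.57937056, 0.33634218]), 0.9461286716541584) -> (array([0.46429063, 0.17787231]), np.float64(1.0367384288896393))
t 2.3 pos [0.2807 0.5584 0.2268] F [0.  0.5 0.4] w 9.18 gf 0.0 j [-1.21  0.43  0.02  1.57 -0.01  1.13 -0.08]
 turn [ 1.000e-04 -1.000e-04  8.597e-01] rows>= 7  then shift cm [-49.8   10.14   2.68] rows 15
t 2.3 pos [0.2807 0.5584 0.2268] F [0.  0.5 0.4] w 9.18 gf 0.0 j [-1.21  0.43  0.02  1.57 -0.01  1.13 -0.08]
 turn [ 1.000e-04 -1.000e-04  8.597e-01] rows>= 7  then shift cm [-88.09  -9.82  12.68] rows 26
```

Emit:
carry_out(
  claw=[5, 5, 5, 5, 5, 5, 5, 5, 5, 5, 5, 5, 5, 5, 5, 5, 5, 5, 5, 5],
  delta_pos=[
    [0, 0, 0],
    [0, 0, 0],
    [0, 0, 0],
    [0, 0, 0],
    [0, 0, 0],
    [0, 0, 0],
    [0, 0, 0],
    [-3.8, 0.8, 0],
    [-3.8, 0.8, 0],
    [-3.8, 0.8, 0],
    [-3.8, 0.8, 0],
    [-3.8, 0.8, 0],
    [-3.8, 0.8, 0],
    [-3.8, 0.8, 0],
    [-3.8, 0.8, 0],
    [-3.8, 0.8, 0],
    [-3.8, 0.8, 0],
    [-3.8, 0.8, 0],
    [-3.8, 0.8, 0],
    [-3.8, 0.8, 0],
  ],
  angular=[
    [0, 0, 0.123],
    [0, 0, 0.123],
    [0, 0, 0.123],
    [0, 0, 0.123],
    [0, 0, 0.123],
    [0, 0, 0.123],
    [0, 0, 0.123],
    [0, 0, 0],
    [0, 0, 0],
    [0, 0, 0],
    [0, 0, 0],
    [0, 0, 0],
    [0, 0, 0],
    [0, 0, 0],
    [0, 0, 0],
    [0, 0, 0],
    [0, 0, 0],
    [0, 0, 0],
    [0, 0, 0],
    [0, 0, 0],
  ],
  force=30,
)

```text
clock: 4.3
position: [0.5015, 0.1028, 0.227]
ee_rot: [1.934, 2.475, 0.001]
force: [0.7, 0.8, 1.3]
width: 0.544
gripper_force: 0.0
```

```bash
python3 -c "
from plan import *
g=grasp(P['big_elbow'],'big_elbow'); tgt(g[0],.1,g[1])"
```

```text
t 4.3 pos [0.5015 0.1028 0.227 ] F [0.7 0.8 1.3] w 5.0 gf 0.0 j [-0.65  0.25  0.43  1.87 -0.12  1.04  0.07]
 turn [ 0.0007 -0.0003 -0.0011] rows>= 1  then shift cm [-38.53 -20.18  12.7 ] rows 13
```

Emit:
carry_out(
  claw=[5, 5, 5, 5, 5, 5, 5, 5, 5, 5, 5, 5, 5],
  delta_pos=[
    [-3.2, -1.68, 0.5],
    [-3.2, -1.68, 0.5],
    [-3.2, -1.68, 0.5],
    [-3.2, -1.68, 1],
    [-3.2, -1.68, 1],
    [-3.2, -1.68, 1],
    [-3.2, -1.68, 1],
    [-3.2, -1.68, 1.5],
    [-3.2, -1.68, 1.5],
    [-3.2, -1.68, 1.5],
    [-3.2, -1.68, 1.5],
    [-3.2, -1.68, 1.2],
    [0, 0, 0],
  ],
  angular=[
    [0, 0, 0],
    [0, 0, 0],
    [0, 0, 0],
    [0, 0, 0],
    [0, 0, 0],
    [0, 0, 0],
    [0, 0, 0],
    [0, 0, 0],
    [0, 0, 0],
    [0, 0, 0],
    [0, 0, 0],
    [0, 0, 0],
    [0, 0, 0],
  ],
)

```text
clock: 5.6
position: [0.3954, -0.3221, 0.0989]
ee_rot: [1.943, 2.468, -0.005]
force: [-0.5, 0.5, 0.6]
width: 0.552
gripper_force: 0.0
```

```bash
python3 -c "
from plan import *
g=grasp(P['big_elbow'],'big_elbow'); tgt(g[0],.004,g[1])"
```

```text
t 5.6 pos [ 0.3954 -0.3221  0.0989] F [-0.5  0.5  0.6] w 5.06 gf 0.0 j [ 0.18  0.44  0.53  2.03 -0.31  0.75  1.14]
 turn [-0.0021  0.002  -0.0081] rows>= 1  then shift cm [0.11 0.43 9.49] rows 3
```

Emit:
carry_out(
  claw=[5, 5, 5, 5, 5, 5, 5, 0, 0, 0, 0, 0, 0, 0, 0],
  delta_pos=[
    [0.1, 0.4, 0],
    [0, 0, 2.5],
    [0, 0, 2.5],
    [0, 0, 2],
    [0, 0, 1.5],
    [0, 0, 0.9],
    [0, 0, 0],
    [0, 0, 0],
    [0, 0, 0],
    [0, 0, 0],
    [0, 0, 0],
    [0, 0, 0],
    [0, 0, 0],
    [0, 0, 0],
    [0, 0, 0],
  ],
  angular=[
    [0, 0, -0.008],
    [0, 0, 0],
    [0, 0, 0],
    [0, 0, 0],
    [0, 0, 0],
    [0, 0, 0],
    [0, 0, 0],
    [0, 0, 0],
    [0, 0, 0],
    [0, 0, 0],
    [0, 0, 0],
    [0, 0, 0],
    [0, 0, 0],
    [0, 0, 0],
    [0, 0, 0],
  ],
)

```text
clock: 7.1
position: [0.402, -0.3156, 0.0064]
ee_rot: [1.925, 2.482, 0.0]
force: [-1.3, -0.2, 7.2]
width: 0.335
gripper_force: 29.5
```

Emit:
carry_out(
  claw=[0, 0, 0, 0, 0],
  delta_pos=[
    [0, 0, -1],
    [0, 0, -2],
    [0, 0, -3],
    [0, 0, -3],
    [0, 0, 0],
  ],
  angular=[
    [0, 0, 0],
    [0, 0, 0],
    [0, 0, 0],
    [0, 0, 0],
    [0, 0, 0],
  ],
)

```text
clock: 7.6
position: [0.4035, -0.3166, 0.0994]
ee_rot: [1.921, 2.478, 0.002]
force: [-0.1, -0.7, -1.0]
width: 0.331
gripper_force: 29.5
```

```bash
python3 -c "
from plan import *
p=snap('side','s2.png'); s=arm.observe(); c=proj(p,s['position'])[0]; print(c)
x,y=int(max(c[0]-70,0)),int(max(c[1]-70,0)); cv2.imwrite('pics/s2c.png',cv2.resize(p['frame'][y:y+140,x:x+140,::-1],(560,560),interpolation=cv2.INTER_CUBIC))
g=grasp(goal(P['big_elbow_tile'],'big_elbow'),'big_elbow'); tgt(g[0],.1,g[1])"
```

```text
[293.6562868  274.85442772]
t 7.65 pos [ 0.4029 -0.3158  0.0977] F [-0.4  0.1 -2. ] w 3.05 gf 29.5 j [ 0.17  0.44  0.53  2.03 -0.32  0.75  1.14]
 turn [ 0.0029  0.0026 -0.1675] rows>= 2  then shift cm [-8.   13.94 -0.23] rows 5
```

View pics/s2c.png

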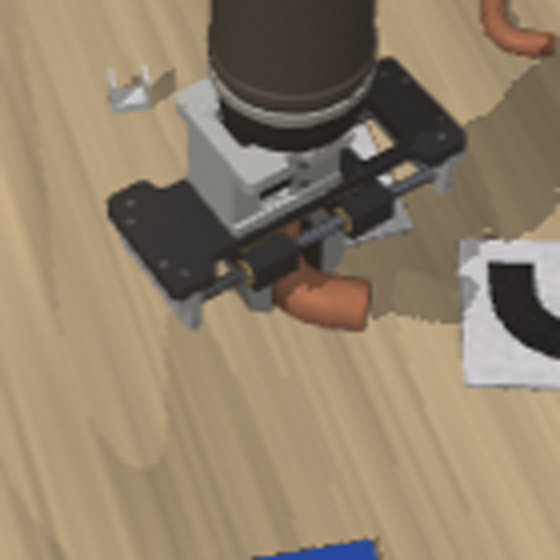

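Emit:
carry_out(
  claw=[0, 0, 0, 0, 0, 0, 0, 0, 0],
  delta_pos=[
    [0, 0, 0],
    [0, 0, 0],
    [-1.6, 2.8, 0],
    [-1.6, 2.8, 0],
    [-1.6, 2.8, 0],
    [-1.6, 2.8, 0],
    [-1.6, 2.8, 0],
    [0, 0, 0],
    [0, 0, 0],
  ],
  angular=[
    [0.003, 0.003, -0.084],
    [0, 0, -0.084],
    [0, 0, 0],
    [0, 0, 0],
    [0, 0, 0],
    [0, 0, 0],
    [0, 0, 0],
    [0, 0, 0],
    [0, 0, 0],
  ],
)

```text
clock: 8.55
position: [0.5617, -0.3305, 0.0934]
ee_rot: [-1.705, -2.631, 0.001]
force: [-1.1, 0.0, -1.6]
width: 0.333
gripper_force: 29.5
```

```bash
cat > hand.py <<'E'
import sys
from plan import *
def hand(l,zb,views=('side','top')):
    """fit the fitting held in the hand, underside zb below which it hangs"""
    out=[]; s=arm.observe()
    for n in views:
        p=snap(n)
        R_=arm.trace(l,p); c=proj(p,[*s['position'][:2],zb+.01])[0]
        R_=[r for r in R_ if np.linalg.norm(np.array(r['centre'])*[560,420]-c)<30]
        if not R_: print(n,'miss'); continue
        out.append((p,R_[0]['region']))
        print(n,R_[0]['region'].sum(),R_[0]['conf'])
    return out
E
python3 - <<'E'
from hand import *
l='big_elbow'; g=grasp(goal(P[l+'_tile'],l),l); d,w=tgt(g[0],.013,g[1])
s=arm.observe(); zb=s['position'][2]-.0064
V=hand(l,zb)
gl=goal(P[l+'_tile'],l)
for v in V:
    # only score model pixels: maximise overlap of mask with model, occlusion allowed at a reduced price
    p,m=v; b=boxof(m,20); m=crop(m,b).astype(np.float32)
    def cost(q):
        a=area(render(p,l,q,zb,b)); return (m*(1-a)).sum()/m.sum()+.12*a.sum()/m.sum()
    r=search(cost,[gl,gl+[.004,0,.1],gl+[0,.004,-.1]],.005,.1); print(np.round(r.x,4),round(r.fun,3),'goal',np.round(gl,4))
E
```

```text
t 8.55 pos [ 0.5617 -0.3305  0.0934] F [-1.1  0.  -1.6] w 3.06 gf 29.5 j [ 0.16  0.64  0.46  1.67 -0.34  0.92  1.16]
 turn [-0.0043 -0.0053  0.001 ] rows>= 1  then shift cm [-0.19  0.04  8.04] rows 3
side 242 0.69
top miss
[ 0.5485 -0.3403  5.9327] 0.29 goal [ 0.5492 -0.3381  5.9175]
```

Emit:
carry_out(
  claw=[0, 0, 0, 0, 0, 0, 0, 5, 5, 5, 5, 5, 5, 5, 5, 5],
  delta_pos=[
    [-0.2, 0, 2],
    [0, 0, 2],
    [0, 0, 2],
    [0, 0, 1.2],
    [0, 0, 0.5],
    [0, 0, 0.3],
    [0, 0, 0],
    [0, 0, 0],
    [0, 0, 0],
    [0, 0, 0],
    [0, 0, 0],
    [0, 0, -2],
    [0, 0, -3],
    [0, 0, -4],
    [0, 0, -4],
    [0, 0, 0],
  ],
  angular=[
    [-0.004, -0.005, 0],
    [0, 0, 0],
    [0, 0, 0],
    [0, 0, 0],
    [0, 0, 0],
    [0, 0, 0],
    [0, 0, 0],
    [0, 0, 0],
    [0, 0, 0],
    [0, 0, 0],
    [0, 0, 0],
    [0, 0, 0],
    [0, 0, 0],
    [0, 0, 0],
    [0, 0, 0],
    [0, 0, 0],
  ],
)

```text
clock: 10.35
position: [0.5654, -0.3352, 0.1512]
ee_rot: [1.704, 2.626, 0.002]
force: [-0.3, -0.8, -0.0]
width: 0.543
gripper_force: 0.0
```

```bash
python3 -c "
from plan import *
g=grasp(P['small_elbow'],'small_elbow'); tgt(g[0],.1,g[1])"
```

```text
t 10.35 pos [ 0.5654 -0.3352  0.1512] F [-0.3 -0.8 -0. ] w 4.99 gf 0.0 j [ 0.14  0.58  0.49  1.62 -0.31  1.01  1.14]
 turn [0.0073 0.009  0.0067] rows>= 1  then shift cm [17.89 16.68  5.12] rows 8
```

Emit:
carry_out(
  claw=[4, 4, 4, 4, 4, 4, 4, 4, 4],
  delta_pos=[
    [2.25, 2.1, 0.6],
    [2.25, 2.1, 0.6],
    [2.25, 2.1, 0.6],
    [2.25, 2.1, 0.6],
    [2.25, 2.1, 0.7],
    [2.25, 2.1, 0.7],
    [2.25, 2.1, 0.7],
    [2.15, 2, 0.6],
    [0, 0, 0],
  ],
  angular=[
    [0.007, 0.009, 0.007],
    [0, 0, 0],
    [0, 0, 0],
    [0, 0, 0],
    [0, 0, 0],
    [0, 0, 0],
    [0, 0, 0],
    [0, 0, 0],
    [0, 0, 0],
  ],
)

```text
clock: 11.25
position: [0.6442, -0.095, 0.0926]
ee_rot: [-1.703, -2.625, -0.002]
force: [0.2, 0.3, 0.1]
width: 0.434
gripper_force: 0.0
```

```bash
cat > check.py <<'E'
from plan import *
def check(l,pic=None,zb=.006):
    g=goal(P[l+'_tile'],l); g[2]=(g[2]+np.pi)%(2*np.pi)-np.pi; vs=[]
    for n in('top','side'):
        p=snap(n)
        R_=[r for r in arm.trace(l,p) if np.linalg.norm(at_z(p,np.array(r['centre'])*[560,420],zb+.01)[:2]-g[:2])<.07]
        if not R_: print(n,'miss'); continue
        m=R_[0]['region']; vs.append((p,m))
        x,f=fit_obj([(p,m)],l,g[:2],zb,[0] if l=='coupling' else [g[2]-.2,g[2],g[2]+.2]); print(l,n,np.round(x-g,4),round(f,3),m.sum())
        if pic:
            b=boxof(m,22); V=cv2.resize(crop(p['frame'],b),None,fx=S,fy=S,interpolation=cv2.INTER_CUBIC)
            for q,k in((render(p,l,x,zb,b),(0,255,0)),(render(p,l,g,.006,b,True),(255,0,255))):
                c,_=cv2.findContours(q,cv2.RETR_EXTERNAL,cv2.CHAIN_APPROX_NONE); cv2.drawContours(V,c,-1,k,1)
            cv2.imwrite(f'pics/{pic}_{n}.png',V[...,::-1])
    if len(vs)>1:
        x,f=fit_obj(vs,l,g[:2],zb,[0] if l=='coupling' else [g[2]-.2,g[2],g[2]+.2]); print('both',np.round(x-g,4),round(f,3))
E
python3 - <<'E'
from check import *
g=grasp(P['small_elbow'],'small_elbow'); tgt(g[0],.004,g[1])
check('big_elbow','c1')
a=[cv2.imread(f'pics/c1_{n}.png') for n in('top','side')]
h=max(i.shape[0] for i in a); cv2.imwrite('pics/c1.png',np.hstack([cv2.copyMakeBorder(i,0,h-i.shape[0],0,0,0) for i in a]))
E
```

```text
t 11.25 pos [ 0.6442 -0.095   0.0926] F [0.2 0.3 0.1] w 3.99 gf 0.0 j [-0.22  0.64  0.46  1.66 -0.34  0.93  0.79]
 turn [-0.0055 -0.0111  0.0071] rows>= 1  then shift cm [-0.95 -0.18  8.86] rows 3
big_elbow top [ 0.0011 -0.0025  0.0319] 0.088 401
big_elbow side [ 0.0001 -0.005   0.054 ] 0.094 469
both [ 0.0009 -0.0033  0.0404] 0.1
```

View pics/c1.png

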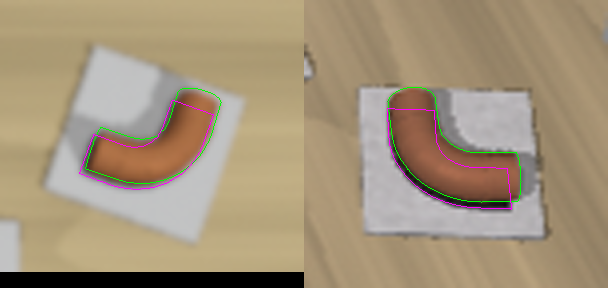

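Big elbow is on its tile but about 3 mm and 2° off the magenta goal outline. I'll trim it later. Next is the small elbow, settling and checking the position noise first.

Emit:
carry_out(
  claw=[4, 4, 4, 4, 4, 4],
  delta_pos=[
    [-0.9, -0.2, 1],
    [0, 0, 1.5],
    [0, 0, 1.5],
    [0, 0, 1],
    [0, 0, 0],
    [0, 0, 0],
  ],
  angular=[
    [-0.005, -0.011, 0.007],
    [0, 0, 0],
    [0, 0, 0],
    [0, 0, 0],
    [0, 0, 0],
    [0, 0, 0],
  ],
)

```text
clock: 12.05
position: [0.6449, -0.1108, 0.044]
ee_rot: [1.727, 2.622, -0.004]
force: [0.3, 0.5, 0.5]
width: 0.438
gripper_force: 0.0
```

```bash
python3 - <<'E'
from plan import *
g=grasp(P['small_elbow'],'small_elbow')
for i in range(4):
    s=arm.observe(); print(np.round(s['position'],4),np.round(s['ee_rot'],4)); arm.get_image('top')
tgt(g[0],.004,g[1])
E
```

```text
[ 0.6449 -0.1108  0.044 ] [ 1.7269  2.6219 -0.0045]
[ 0.6453 -0.1108  0.0446] [ 1.7263  2.6212 -0.0038]
[ 0.6455 -0.1109  0.0448] [ 1.726   2.6208 -0.0034]
[ 0.6456 -0.1109  0.045 ] [ 1.7258  2.6207 -0.0031]
t 12.25 pos [ 0.6456 -0.1108  0.045 ] F [-0.1  0.8 -0.1] w 3.98 gf 0.0 j [-0.19  0.7   0.44  1.7  -0.37  0.83  0.82]
 turn [ 0.0003  0.0041 -0.0068] rows>= 1  then shift cm [0.56 0.33 4.1 ] rows 2
```

Positions settle slowly, over about 0.4 s. I'll wait before reading from now on.

Emit:
carry_out(
  claw=[4, 4, 4, 4, 4, 4, 4],
  delta_pos=[
    [0.55, 0.3, 1],
    [0, 0, 1],
    [0, 0, 0],
    [0, 0, 0],
    [0, 0, 0],
    [0, 0, 0],
    [0, 0, 0],
  ],
  angular=[
    [0, 0.004, -0.007],
    [0, 0, 0],
    [0, 0, 0],
    [0, 0, 0],
    [0, 0, 0],
    [0, 0, 0],
    [0, 0, 0],
  ],
)

```text
clock: 12.95
position: [0.6458, -0.1048, 0.0246]
ee_rot: [-1.719, -2.629, 0.0]
force: [0.5, -0.4, 0.1]
width: 0.44
gripper_force: 0.0
```

```bash
python3 - <<'E'
from plan import *
g=grasp(P['small_elbow'],'small_elbow')
tgt(g[0],.003,g[1])
E
```

```text
t 12.95 pos [ 0.6458 -0.1048  0.0246] F [ 0.5 -0.4  0.1] w 4.04 gf 0.0 j [-0.19  0.72  0.42  1.71 -0.39  0.79  0.83]
 turn [-0.0002 -0.0001 -0.0001] rows>= 1  then shift cm [0.01 0.06 2.16] rows 1
```

Emit:
carry_out(
  claw=[4, 4, 4, 4, 4, 0, 0, 0, 0, 0, 0, 0, 0, 0],
  delta_pos=[
    [0, 0.05, 1],
    [0, 0, 0.8],
    [0, 0, 0.3],
    [0, 0, 0],
    [0, 0, 0],
    [0, 0, 0],
    [0, 0, 0],
    [0, 0, 0],
    [0, 0, 0],
    [0, 0, 0],
    [0, 0, 0],
    [0, 0, 0],
    [0, 0, 0],
    [0, 0, 0],
  ],
  angular=[
    [0, 0, 0],
    [0, 0, 0],
    [0, 0, 0],
    [0, 0, 0],
    [0, 0, 0],
    [0, 0, 0],
    [0, 0, 0],
    [0, 0, 0],
    [0, 0, 0],
    [0, 0, 0],
    [0, 0, 0],
    [0, 0, 0],
    [0, 0, 0],
    [0, 0, 0],
  ],
  force=20,
)

```text
clock: 14.35
position: [0.6462, -0.1045, 0.0035]
ee_rot: [-1.719, -2.629, 0.0]
force: [-1.0, -0.0, 4.1]
width: 0.211
gripper_force: 18.5
```

Emit:
carry_out(
  claw=[0, 0, 0, 0, 0, 0],
  delta_pos=[
    [0, 0, -1],
    [0, 0, -2],
    [0, 0, -3],
    [0, 0, -3],
    [0, 0, 0],
    [0, 0, 0],
  ],
  angular=[
    [0, 0, 0],
    [0, 0, 0],
    [0, 0, 0],
    [0, 0, 0],
    [0, 0, 0],
    [0, 0, 0],
  ],
)

```text
clock: 14.95
position: [0.6466, -0.1044, 0.0943]
ee_rot: [1.718, 2.629, 0.001]
force: [-0.2, -0.4, -1.2]
width: 0.212
gripper_force: 18.4
```

```bash
python3 - <<'E'
from plan import *
l='small_elbow'
g=grasp(goal(P[l+'_tile'],l),l)
tgt(g[0],.06,g[1])
E
```

```text
t 14.95 pos [ 0.6466 -0.1044  0.0943] F [-0.2 -0.4 -1.2] w 1.95 gf 18.4 j [-0.22  0.64  0.46  1.66 -0.34  0.92  0.79]
 turn [ 8.000e-04  3.000e-04 -3.527e-01] rows>= 3  then shift cm [  6.84 -19.24   3.43] rows 6
```

Emit:
carry_out(
  claw=[0, 0, 0, 0, 0, 0, 0, 0, 0, 0, 0, 0, 0, 0],
  delta_pos=[
    [0, 0, 0],
    [0, 0, 0],
    [0, 0, 0],
    [1.14, -3.2, 0],
    [1.14, -3.2, 0],
    [1.14, -3.2, 0],
    [1.14, -3.2, 0.5],
    [1.14, -3.2, 1.4],
    [1.14, -3.2, 1.5],
    [0, 0, 0],
    [0, 0, 0],
    [0, 0, 0],
    [0, 0, 0],
    [0, 0, 0],
  ],
  angular=[
    [0, 0, -0.118],
    [0, 0, -0.118],
    [0, 0, -0.117],
    [0, 0, 0],
    [0, 0, 0],
    [0, 0, 0],
    [0, 0, 0],
    [0, 0, 0],
    [0, 0, 0],
    [0, 0, 0],
    [0, 0, 0],
    [0, 0, 0],
    [0, 0, 0],
    [0, 0, 0],
  ],
)

```text
clock: 16.35
position: [0.4613, -0.1878, 0.0595]
ee_rot: [-1.228, -2.891, 0.0]
force: [-0.0, -0.1, -0.6]
width: 0.211
gripper_force: 18.4
```

```bash
python3 - <<'E'
from plan import *
l='small_elbow'
g=grasp(goal(P[l+'_tile'],l),l)
tgt(g[0]+.0005,.0095,g[1])
E
```

```text
t 16.35 pos [ 0.4613 -0.1878  0.0595] F [-0.  -0.1 -0.6] w 1.93 gf 18.4 j [ 0.01  0.46  0.35  2.08 -0.26  0.64  1.31]
 turn [-0.0001 -0.0001  0.0015] rows>= 1  then shift cm [ 0.01 -0.03  5.  ] rows 2
```

Emit:
carry_out(
  claw=[0, 0, 0, 0, 0, 0, 0, 0, 4, 4, 4, 4, 4, 4, 4, 4, 4],
  delta_pos=[
    [0, 0, 2],
    [0, 0, 1.5],
    [0, 0, 1],
    [0, 0, 0.5],
    [0, 0, 0],
    [0, 0, 0],
    [0, 0, 0],
    [0, 0, 0],
    [0, 0, 0],
    [0, 0, 0],
    [0, 0, 0],
    [0, 0, 0],
    [0, 0, -1],
    [0, 0, -3],
    [0, 0, -4],
    [0, 0, -3],
    [0, 0, 0],
  ],
  angular=[
    [0, 0, 0],
    [0, 0, 0],
    [0, 0, 0],
    [0, 0, 0],
    [0, 0, 0],
    [0, 0, 0],
    [0, 0, 0],
    [0, 0, 0],
    [0, 0, 0],
    [0, 0, 0],
    [0, 0, 0],
    [0, 0, 0],
    [0, 0, 0],
    [0, 0, 0],
    [0, 0, 0],
    [0, 0, 0],
    [0, 0, 0],
  ],
)

```text
clock: 18.05
position: [0.4627, -0.1892, 0.1237]
ee_rot: [1.228, 2.885, 0.002]
force: [0.7, 1.0, -0.1]
width: 0.435
gripper_force: 0.0
```

```bash
python3 - <<'E'
from plan import *
l='big_elbow'
cur=goal(P[l+'_tile'],l)+[.0009,-.0033,.04]
g=grasp(cur,l); tgt(g[0],.06,g[1])
E
```

```text
t 18.05 pos [ 0.4627 -0.1892  0.1237] F [ 0.7  1.  -0.1] w 4.0 gf 0.0 j [-0.03  0.36  0.41  2.03 -0.2   0.78  1.26]
 turn [0.0043 0.0047 0.3059] rows>= 3  then shift cm [-17.52   2.57   6.37] rows 6
```

Emit:
carry_out(
  claw=[4.6, 4.6, 4.6, 4.6, 4.6, 4.6, 4.6, 4.6, 4.6, 4.6, 4.6, 4.6, 4.6],
  delta_pos=[
    [0, 0, 0],
    [0, 0, 0],
    [0, 0, 0],
    [-2.9, 0.42, 0],
    [-2.9, 0.42, 0],
    [-2.9, 0.42, 0],
    [-2.9, 0.42, 1.5],
    [-2.9, 0.42, 2],
    [-2.9, 0.42, 2.4],
    [0, 0, 0],
    [0, 0, 0],
    [0, 0, 0],
    [0, 0, 0],
  ],
  angular=[
    [0.004, 0.005, 0.102],
    [0, 0, 0.102],
    [0, 0, 0.102],
    [0, 0, 0],
    [0, 0, 0],
    [0, 0, 0],
    [0, 0, 0],
    [0, 0, 0],
    [0, 0, 0],
    [0, 0, 0],
    [0, 0, 0],
    [0, 0, 0],
    [0, 0, 0],
  ],
)

```text
clock: 19.35
position: [0.56, -0.332, 0.0606]
ee_rot: [-1.653, -2.665, 0.003]
force: [-0.1, -0.4, 0.1]
width: 0.501
gripper_force: 0.0
```

```bash
python3 - <<'E'
from check import *
l='big_elbow'
cur=goal(P[l+'_tile'],l)+[.0009,-.0033,.04]
g=grasp(cur,l); tgt(g[0],.011,g[1])
check('small_elbow','c2')
a=[cv2.imread(f'pics/c2_{n}.png') for n in('top','side')]
h=max(i.shape[0] for i in a); cv2.imwrite('pics/c2.png',np.hstack([cv2.copyMakeBorder(i,0,h-i.shape[0],0,0,0) for i in a]))
E
```

```text
t 19.35 pos [ 0.56   -0.332   0.0606] F [-0.1 -0.4  0.1] w 4.6 gf 0.0 j [ 0.17  0.67  0.44  1.69 -0.35  0.86  1.22]
 turn [-0.0046 -0.0039  0.001 ] rows>= 1  then shift cm [-0.4   0.18  4.96] rows 2
top miss
small_elbow side [-0.0022 -0.0014 -0.0117] 0.106 187[ WARN:0@4.258] global loadsave.cpp:275 findDecoder imread_('pics/c2_top.png'): can't open/read file: check file path/integrity
Traceback (most recent call last):
AttributeError: 'NoneType' object has no attribute 'shape'
```

Emit:
carry_out(
  claw=[4.6, 4.6, 4.6, 4.6, 4.6, 4.6, 4.6, 0, 0, 0, 0, 0, 0, 0, 0],
  delta_pos=[
    [-0.4, 0.2, 1],
    [0, 0, 2],
    [0, 0, 1.5],
    [0, 0, 0.4],
    [0, 0, 0],
    [0, 0, 0],
    [0, 0, 0],
    [0, 0, 0],
    [0, 0, 0],
    [0, 0, 0],
    [0, 0, 0],
    [0, 0, 0],
    [0, 0, 0],
    [0, 0, 0],
    [0, 0, 0],
  ],
  angular=[
    [-0.005, -0.004, 0],
    [0, 0, 0],
    [0, 0, 0],
    [0, 0, 0],
    [0, 0, 0],
    [0, 0, 0],
    [0, 0, 0],
    [0, 0, 0],
    [0, 0, 0],
    [0, 0, 0],
    [0, 0, 0],
    [0, 0, 0],
    [0, 0, 0],
    [0, 0, 0],
    [0, 0, 0],
  ],
  force=30,
)

```text
clock: 21.05
position: [0.5635, -0.3357, 0.0109]
ee_rot: [1.657, 2.669, -0.001]
force: [-0.5, 0.6, 6.0]
width: 0.332
gripper_force: 28.4
```

```bash
python3 - <<'E'
from plan import *
l='big_elbow'; gl=goal(P[l+'_tile'],l)
g=grasp(gl,l); g0=grasp(gl+[.0009,-.0033,.04],l)
print(g,g0); tgt(g[0],.011,g[1])
E
```

```text
(array([ 0.56279569, -0.33204245]), np.float64(6.702901688892255)) (array([ 0.56344286, -0.33480502]), np.float64(6.742901688892255))
t 21.05 pos [ 0.5635 -0.3357  0.0109] F [-0.5  0.6  6. ] w 3.05 gf 28.4 j [ 0.2   0.74  0.4   1.71 -0.39  0.77  1.25]
 turn [-0.0003  0.0003  0.0402] rows>= 1  then shift cm [ 0.36  0.08 -0.01] rows 1
```

Emit:
carry_out(
  claw=[0, 0, 0, 0, 0, 0, 0, 0, 0, 0, 4.6, 4.6, 4.6, 4.6, 4.6, 4.6, 4.6, 4.6],
  delta_pos=[
    [0, 0, -0.6],
    [0, 0, 0],
    [0.32, 0.1, 0],
    [0, 0, 0],
    [0, 0, 0],
    [0, 0, 0],
    [0, 0, 0.6],
    [0, 0, 0],
    [0, 0, 0],
    [0, 0, 0],
    [0, 0, 0],
    [0, 0, 0],
    [0, 0, 0],
    [0, 0, 0],
    [0, 0, -2],
    [0, 0, -3],
    [0, 0, -4],
    [0, 0, -4],
  ],
  angular=[
    [0, 0, 0],
    [0, 0, 0.04],
    [0, 0, 0],
    [0, 0, 0],
    [0, 0, 0],
    [0, 0, 0],
    [0, 0, 0],
    [0, 0, 0],
    [0, 0, 0],
    [0, 0, 0],
    [0, 0, 0],
    [0, 0, 0],
    [0, 0, 0],
    [0, 0, 0],
    [0, 0, 0],
    [0, 0, 0],
    [0, 0, 0],
    [0, 0, 0],
  ],
)

```text
clock: 22.85
position: [0.5625, -0.332, 0.1416]
ee_rot: [-1.709, -2.634, 0.001]
force: [0.3, -0.6, 0.6]
width: 0.498
gripper_force: 0.0
```

```bash
python3 - <<'E'
from plan import *
l='tee'
g=grasp(P[l],l); print(g)
tgt((.55,.1),.15,g[1]); tgt(g[0],.1,g[1])
E
```

```text
(array([0.36401531, 0.3476298 ]), 0.7763876197833817)
t 22.85 pos [ 0.5625 -0.332   0.1416] F [ 0.3 -0.6  0.6] w 4.57 gf 0.0 j [ 0.13  0.59  0.49  1.63 -0.31  1.01  1.15]
 turn [-0.0014 -0.0013 -0.3566] rows>= 3  then shift cm [31.69 29.38 -0.84] rows 13
t 22.85 pos [ 0.5625 -0.332   0.1416] F [ 0.3 -0.6  0.6] w 4.57 gf 0.0 j [ 0.13  0.59  0.49  1.63 -0.31  1.01  1.15]
 turn [-0.0014 -0.0013 -0.3566] rows>= 3  then shift cm [62.39 33.46  4.16] rows 21
```

Emit:
carry_out(
  claw=[5, 5, 5, 5, 5, 5, 5, 5, 5, 5, 5, 5, 5, 5, 5, 5, 5, 5],
  delta_pos=[
    [0, 0, 0],
    [0, 0, 0],
    [0, 0, 0],
    [2.64, 2.45, 0],
    [2.64, 2.45, 0],
    [2.64, 2.45, 0],
    [2.64, 2.45, 0],
    [2.64, 2.45, 0],
    [2.64, 2.45, 0],
    [2.64, 2.45, 0],
    [2.64, 2.45, 0],
    [2.64, 2.45, 0],
    [2.64, 2.45, 0],
    [2.64, 2.45, 0],
    [2.64, 2.45, 0],
    [3.4, 0.45, 0],
    [3.4, 0.45, 0],
    [3.4, 0.45, 0],
  ],
  angular=[
    [0, 0, -0.119],
    [0, 0, -0.119],
    [0, 0, -0.119],
    [0, 0, 0],
    [0, 0, 0],
    [0, 0, 0],
    [0, 0, 0],
    [0, 0, 0],
    [0, 0, 0],
    [0, 0, 0],
    [0, 0, 0],
    [0, 0, 0],
    [0, 0, 0],
    [0, 0, 0],
    [0, 0, 0],
    [0, 0, 0],
    [0, 0, 0],
    [0, 0, 0],
  ],
)

```text
clock: 24.65
position: [0.4877, 0.183, 0.1405]
ee_rot: [-1.214, -2.897, 0.001]
force: [1.0, 0.0, -0.5]
width: 0.546
gripper_force: 0.0
```

Emit:
carry_out(
  claw=[4.5, 4.5, 4.5, 4.5, 4.5, 4.5, 4.5, 4.5, 4.5, 4.5],
  delta_pos=[
    [3.4, 0.45, 0.5],
    [3.4, 0.45, 0.5],
    [3.4, 0.45, 1],
    [3.4, 0.45, 1],
    [3.4, 0.45, 1.2],
    [3.4, 0.45, 0],
    [0, 0, 0],
    [0, 0, 0],
    [0, 0, 0],
    [0, 0, 0],
  ],
  angular=[
    [0, 0, 0],
    [0, 0, 0],
    [0, 0, 0],
    [0, 0, 0],
    [0, 0, 0],
    [0, 0, 0],
    [0, 0, 0],
    [0, 0, 0],
    [0, 0, 0],
    [0, 0, 0],
  ],
)

```text
clock: 25.65
position: [0.3657, 0.3453, 0.0988]
ee_rot: [-1.218, -2.896, 0.001]
force: [0.2, -0.2, 1.0]
width: 0.494
gripper_force: 0.0
```

```bash
python3 - <<'E'
from check import *
l='tee'
g=grasp(P[l],l)
tgt(g[0],.05,g[1])
for k in('big_elbow','small_elbow'):
    check(k,'d_'+k)
a=[cv2.imread(f'pics/d_{k}_{n}.png') for k in('big_elbow','small_elbow') for n in('top','side')]
a=[i for i in a if i is not None]
h=max(i.shape[0] for i in a); o=np.hstack([cv2.copyMakeBorder(i,0,h-i.shape[0],0,0,0) for i in a]); f=min(1,800/o.shape[1]); cv2.imwrite('pics/d.png',cv2.resize(o,None,fx=f,fy=f))
E
```

```text
t 25.65 pos [0.3657 0.3453 0.0988] F [ 0.2 -0.2  1. ] w 4.54 gf 0.0 j [-1.09  0.4   0.29  2.03 -0.17  0.73  0.09]
 turn [-0.0005 -0.     -0.0016] rows>= 1  then shift cm [0.28 0.04 4.88] rows 2
big_elbow top [-0.0365  0.0114 -0.3504] 0.683 1135
big_elbow side [-0.0014 -0.0016 -0.0175] 0.057 516
both [-0.0015 -0.0015 -0.0189] 0.514
small_elbow top [-0.0013  0.0004 -0.0118] 0.201 146
side miss[ WARN:0@10.193] global loadsave.cpp:275 findDecoder imread_('pics/d_small_elbow_side.png'): can't open/read file: check file path/integrity
```

View pics/d.png

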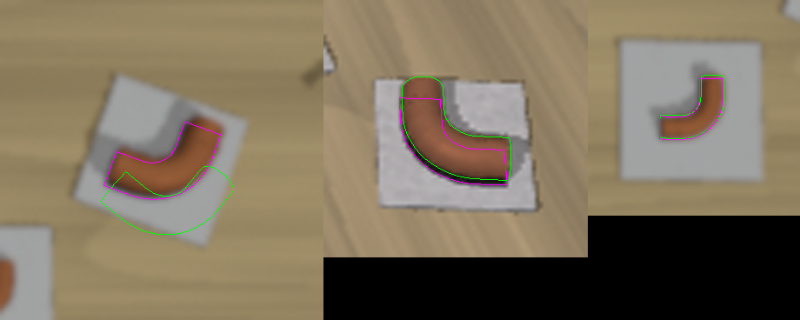

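Both elbows now match their goal outlines to within about 2 mm. In the left pane the network returned a wrong mask, but the magenta goal itself agrees with the picture. Tee next.

Emit:
carry_out(
  claw=[4.5, 4.5, 4.5, 4.5, 4.5, 4.5, 4.5, 4.5, 4.5, 0, 0, 0, 0, 0, 0, 0, 0],
  delta_pos=[
    [0.28, 0.04, 2],
    [0, 0, 2.5],
    [0, 0, 0],
    [0, 0, 2.5],
    [0, 0, 1.8],
    [0, 0, 0.6],
    [0, 0, 0],
    [0, 0, 0],
    [0, 0, 0],
    [0, 0, 0],
    [0, 0, 0],
    [0, 0, 0],
    [0, 0, 0],
    [0, 0, 0],
    [0, 0, 0],
    [0, 0, 0],
    [0, 0, 0],
  ],
  angular=[
    [0, 0, 0],
    [0, 0, 0],
    [0, 0, 0],
    [0, 0, 0],
    [0, 0, 0],
    [0, 0, 0],
    [0, 0, 0],
    [0, 0, 0],
    [0, 0, 0],
    [0, 0, 0],
    [0, 0, 0],
    [0, 0, 0],
    [0, 0, 0],
    [0, 0, 0],
    [0, 0, 0],
    [0, 0, 0],
    [0, 0, 0],
  ],
  force=40,
)

```text
clock: 27.75
position: [0.3631, 0.3487, 0.0048]
ee_rot: [-1.214, -2.897, 0.0]
force: [-1.0, -0.5, 6.1]
width: 0.252
gripper_force: 40.0
```

Emit:
carry_out(
  claw=[0, 0, 0, 0, 0, 0, 0, 0],
  delta_pos=[
    [0, 0, -1],
    [0, 0, -2],
    [0, 0, -3],
    [0, 0, -3],
    [0, 0, 0],
    [0, 0, 0],
    [0, 0, 0],
    [0, 0, 0],
  ],
  angular=[
    [0, 0, 0],
    [0, 0, 0],
    [0, 0, 0],
    [0, 0, 0],
    [0, 0, 0],
    [0, 0, 0],
    [0, 0, 0],
    [0, 0, 0],
  ],
)

```text
clock: 28.55
position: [0.3626, 0.3481, 0.0937]
ee_rot: [-1.214, -2.896, 0.004]
force: [1.0, -0.5, -0.8]
width: 0.257
gripper_force: 40.0
```

```bash
python3 - <<'E'
from plan import *
l='tee'; print(grasp(P[l],l))
g=grasp(goal(P[l+'_tile'],l),l)
tgt(g[0],.1,g[1])
E
```

```text
(array([0.36401531, 0.3476298 ]), 0.7763876197833817)
t 28.55 pos [0.3626 0.3481 0.0937] F [ 1.  -0.5 -0.8] w 2.36 gf 40.0 j [-1.1   0.41  0.29  2.04 -0.18  0.72  0.09]
 turn [-0.0026  0.0005  0.4584] rows>= 4  then shift cm [-31.1   19.24  -0.63] rows 11
```

Emit:
carry_out(
  claw=[0, 0, 0, 0, 0, 0, 0, 0, 0, 0, 0, 0, 0, 0, 0, 0, 0, 0, 0],
  delta_pos=[
    [0, 0, 0],
    [0, 0, 0],
    [0, 0, 0],
    [0, 0, 0],
    [-2.83, 1.75, 0],
    [-2.83, 1.75, 0],
    [-2.83, 1.75, 0],
    [-2.83, 1.75, 0],
    [-2.83, 1.75, 0],
    [-2.83, 1.75, 0],
    [-2.83, 1.75, 0],
    [-2.83, 1.75, 0],
    [-2.83, 1.75, 0],
    [-2.83, 1.75, 0],
    [-2.83, 1.75, 0],
    [0, 0, 0],
    [0, 0, 0],
    [0, 0, 0],
    [0, 0, 0],
  ],
  angular=[
    [0, 0, 0.115],
    [0, 0, 0.115],
    [0, 0, 0.114],
    [0, 0, 0.114],
    [0, 0, 0],
    [0, 0, 0],
    [0, 0, 0],
    [0, 0, 0],
    [0, 0, 0],
    [0, 0, 0],
    [0, 0, 0],
    [0, 0, 0],
    [0, 0, 0],
    [0, 0, 0],
    [0, 0, 0],
    [0, 0, 0],
    [0, 0, 0],
    [0, 0, 0],
    [0, 0, 0],
  ],
)

```text
clock: 30.45
position: [0.6425, 0.1148, 0.094]
ee_rot: [-1.837, -2.546, 0.001]
force: [0.0, 0.1, -1.9]
width: 0.256
gripper_force: 40.0
```

```bash
python3 - <<'E'
from plan import *
l='tee'; 
g=grasp(goal(P[l+'_tile'],l),l)
tgt(g[0],.0115,g[1])
s=arm.observe()
p=snap('side'); c=proj(p,s['position'])[0].astype(int)
cv2.imwrite('pics/t1.png',cv2.resize(p['frame'][c[1]-60:c[1]+60,c[0]-60:c[0]+60,::-1],(540,540),interpolation=cv2.INTER_CUBIC))
E
```

```text
t 30.45 pos [0.6425 0.1148 0.094 ] F [ 0.   0.1 -1.9] w 2.35 gf 40.0 j [-0.52  0.63  0.41  1.67 -0.3   0.91  0.33]
 turn [-0.0018 -0.0009  0.0021] rows>= 1  then shift cm [-0.18 -0.04  8.25] rows 3
```

View pics/t1.png

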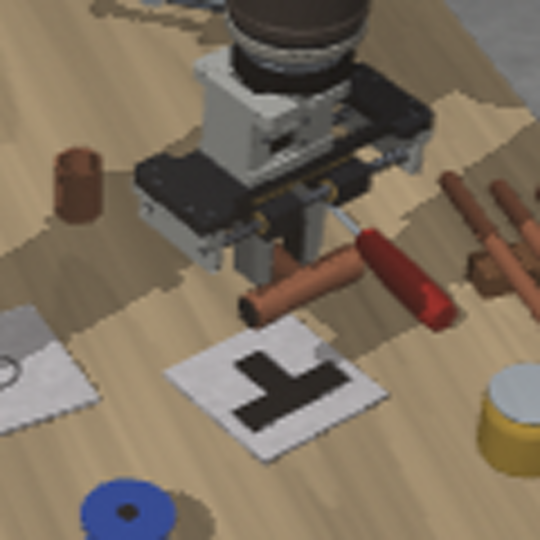

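Emit:
carry_out(
  claw=[0, 0, 0, 0, 0, 0, 0, 0, 0, 4.5, 4.5, 4.5, 4.5, 4.5, 4.5, 4.5, 4.5, 4.5],
  delta_pos=[
    [-0.05, 0, 2],
    [0, 0, 2.5],
    [0, 0, 2],
    [0, 0, 1],
    [0, 0, 0.5],
    [0, 0, 0.3],
    [0, 0, 0],
    [0, 0, 0],
    [0, 0, 0],
    [0, 0, 0],
    [0, 0, 0],
    [0, 0, 0],
    [0, 0, 0],
    [0, 0, -1],
    [0, 0, -3],
    [0, 0, -4],
    [0, 0, -4],
    [0, 0, 0],
  ],
  angular=[
    [-0.002, -0.001, 0.002],
    [0, 0, 0],
    [0, 0, 0],
    [0, 0, 0],
    [0, 0, 0],
    [0, 0, 0],
    [0, 0, 0],
    [0, 0, 0],
    [0, 0, 0],
    [0, 0, 0],
    [0, 0, 0],
    [0, 0, 0],
    [0, 0, 0],
    [0, 0, 0],
    [0, 0, 0],
    [0, 0, 0],
    [0, 0, 0],
    [0, 0, 0],
  ],
)

```text
clock: 32.3
position: [0.6472, 0.113, 0.1381]
ee_rot: [1.839, 2.537, 0.012]
force: [1.0, -0.4, 0.1]
width: 0.491
gripper_force: 0.0
```

```bash
python3 - <<'E'
from plan import *
G['coupling']=((0,0),0.7)
l='coupling'; g=grasp(P[l],l); print(g); tgt(g[0],.12,g[1])
E
```

```text
(array([0.57937056, 0.33634218]), 0.7461286716541583)
t 32.3 pos [0.6472 0.113  0.1381] F [ 1.  -0.4  0.1] w 4.51 gf 0.0 j [-0.54  0.58  0.44  1.63 -0.28  0.98  0.31]
 turn [ 0.0105  0.0042 -0.4297] rows>= 4  then shift cm [21.01 10.18  1.81] rows 7
```

Emit:
carry_out(
  claw=[6.2, 6.2, 6.2, 6.2, 6.2, 6.2, 6.2, 6.2, 6.2, 6.2, 6.2, 6.2, 6.2, 6.2, 6.2],
  delta_pos=[
    [0, 0, 0],
    [0, 0, 0],
    [0, 0, 0],
    [0, 0, 0],
    [3, 1.45, 0.3],
    [3, 1.45, 0.3],
    [3, 1.45, 0.3],
    [3, 1.45, 0.3],
    [3, 1.45, 0.3],
    [3, 1.45, 0.2],
    [3, 1.45, 0],
    [0, 0, 0],
    [0, 0, 0],
    [0, 0, 0],
    [0, 0, 0],
  ],
  angular=[
    [0.004, 0.002, -0.107],
    [0, 0, -0.107],
    [0, 0, -0.107],
    [0, 0, -0.107],
    [0, 0, 0],
    [0, 0, 0],
    [0, 0, 0],
    [0, 0, 0],
    [0, 0, 0],
    [0, 0, 0],
    [0, 0, 0],
    [0, 0, 0],
    [0, 0, 0],
    [0, 0, 0],
    [0, 0, 0],
  ],
)

```text
clock: 33.8
position: [0.5765, 0.3345, 0.1148]
ee_rot: [-1.263, -2.874, 0.003]
force: [-0.1, -0.0, 0.2]
width: 0.673
gripper_force: 0.0
```

```bash
python3 - <<'E'
from check import *
G['coupling']=((0,0),0.7)
l='coupling'; g=grasp(P[l],l); tgt(g[0],.014,g[1])
check('tee','e')
a=[cv2.imread(f'pics/e_{n}.png') for n in('top','side')]
a=[i for i in a if i is not None]
h=max(i.shape[0] for i in a); o=np.hstack([cv2.copyMakeBorder(i,0,h-i.shape[0],0,0,0) for i in a]); cv2.imwrite('pics/e.png',o)
E
```

```text
t 33.8 pos [0.5765 0.3345 0.1148] F [-0.1 -0.   0.2] w 6.18 gf 0.0 j [-0.8   0.61  0.31  1.6  -0.21  0.96  0.32]
 turn [-0.0023 -0.0012 -0.0034] rows>= 1  then shift cm [-0.06  0.33 10.08] rows 3
tee top [ 0.0017 -0.0007 -0.0248] 0.087 416
tee side [0.0003 0.0004 0.0017] 0.205 267
both [ 0.0014 -0.0006 -0.0215] 0.151
```

View pics/e.png

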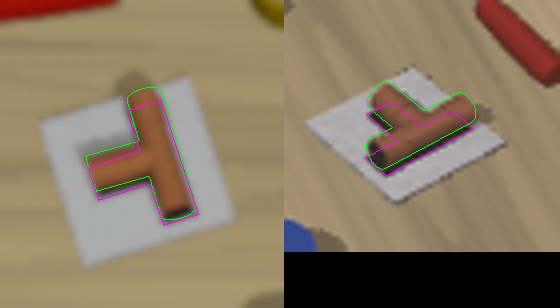

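The tee covers its silhouette: 1.5 mm and about 1° off. Now the coupling.

Emit:
carry_out(
  claw=[6.2, 6.2, 6.2, 6.2, 6.2, 6.2, 6.2, 6.2, 6.2, 6.2, 0, 0, 0, 0, 0, 0, 0, 0, 0],
  delta_pos=[
    [-0.05, 0.33, 2],
    [0, 0, 2.5],
    [0, 0, 0],
    [0, 0, 0],
    [0, 0, 2.5],
    [0, 0, 2],
    [0, 0, 1],
    [0, 0, 0],
    [0, 0, 0],
    [0, 0, 0],
    [0, 0, 0],
    [0, 0, 0],
    [0, 0, 0],
    [0, 0, 0],
    [0, 0, 0],
    [0, 0, 0],
    [0, 0, 0],
    [0, 0, 0],
    [0, 0, 0],
  ],
  angular=[
    [-0.002, -0.001, -0.003],
    [0, 0, 0],
    [0, 0, 0],
    [0, 0, 0],
    [0, 0, 0],
    [0, 0, 0],
    [0, 0, 0],
    [0, 0, 0],
    [0, 0, 0],
    [0, 0, 0],
    [0, 0, 0],
    [0, 0, 0],
    [0, 0, 0],
    [0, 0, 0],
    [0, 0, 0],
    [0, 0, 0],
    [0, 0, 0],
    [0, 0, 0],
    [0, 0, 0],
  ],
  force=20,
)

```text
clock: 35.9
position: [0.5785, 0.3381, 0.0148]
ee_rot: [-1.256, -2.879, -0.001]
force: [-1.6, 0.6, 3.7]
width: 0.396
gripper_force: 20.0
```

Emit:
carry_out(
  claw=[0, 0, 0, 0, 0, 0, 0, 0],
  delta_pos=[
    [0, 0, -1],
    [0, 0, -2],
    [0, 0, -3],
    [0, 0, -3],
    [0, 0, 0],
    [0, 0, 0],
    [0, 0, 0],
    [0, 0, 0],
  ],
  angular=[
    [0, 0, 0],
    [0, 0, 0],
    [0, 0, 0],
    [0, 0, 0],
    [0, 0, 0],
    [0, 0, 0],
    [0, 0, 0],
    [0, 0, 0],
  ],
)

```text
clock: 36.7
position: [0.5777, 0.3376, 0.1034]
ee_rot: [-1.255, -2.878, 0.003]
force: [1.1, 0.6, -1.1]
width: 0.394
gripper_force: 20.0
```

```bash
python3 - <<'E'
from plan import *
tgt(P['coupling_tile'][:2],.1,.746)
E
```

```text
t 36.7 pos [0.5777 0.3376 0.1034] F [ 1.1  0.6 -1.1] w 3.62 gf 20.0 j [-0.8   0.63  0.3   1.6  -0.22  0.94  0.32]
 turn [-0.0024 -0.0013  0.002 ] rows>= 1  then shift cm [ -4.03 -19.17   0.34] rows 6
```

Emit:
carry_out(
  claw=[0, 0, 0, 0, 0, 0, 0, 0, 0, 0, 0],
  delta_pos=[
    [-0.67, -3.2, 0],
    [-0.67, -3.2, 0],
    [-0.67, -3.2, 0],
    [-0.67, -3.2, 0],
    [-0.67, -3.2, 0],
    [-0.67, -3.2, 0],
    [0, 0, 0],
    [0, 0, 0],
    [0, 0, 0],
    [0, 0, 0],
    [0, 0, 0],
  ],
  angular=[
    [0, 0, 0],
    [0, 0, 0],
    [0, 0, 0],
    [0, 0, 0],
    [0, 0, 0],
    [0, 0, 0],
    [0, 0, 0],
    [0, 0, 0],
    [0, 0, 0],
    [0, 0, 0],
    [0, 0, 0],
  ],
)

```text
clock: 37.8
position: [0.4654, 0.1786, 0.1044]
ee_rot: [-1.255, -2.879, -0.0]
force: [0.1, -0.6, -0.8]
width: 0.392
gripper_force: 20.0
```

```bash
python3 - <<'E'
from plan import *
tgt(np.add(P['coupling_tile'][:2],(-.0013,.0014)),.021,.746)
E
```

```text
t 37.8 pos [0.4654 0.1786 0.1044] F [ 0.1 -0.6 -0.8] w 3.6 gf 20.0 j [-0.71  0.39  0.31  2.04 -0.17  0.74  0.46]
 turn [-0.0003 -0.0009  0.0028] rows>= 1  then shift cm [ 0.21 -0.13  8.34] rows 3
```

Emit:
carry_out(
  claw=[0, 0, 0, 0, 0, 0, 0, 0, 0, 6.2, 6.2, 6.2, 6.2, 6.2, 6.2, 6.2, 6.2, 6.2],
  delta_pos=[
    [0.2, -0.1, 2],
    [0, 0, 2.5],
    [0, 0, 2],
    [0, 0, 1],
    [0, 0, 0.5],
    [0, 0, 0.3],
    [0, 0, 0],
    [0, 0, 0],
    [0, 0, 0],
    [0, 0, 0],
    [0, 0, 0],
    [0, 0, 0],
    [0, 0, 0],
    [0, 0, 0],
    [0, 0, -2],
    [0, 0, -4],
    [0, 0, -4],
    [0, 0, -4],
  ],
  angular=[
    [0, 0, 0.003],
    [0, 0, 0],
    [0, 0, 0],
    [0, 0, 0],
    [0, 0, 0],
    [0, 0, 0],
    [0, 0, 0],
    [0, 0, 0],
    [0, 0, 0],
    [0, 0, 0],
    [0, 0, 0],
    [0, 0, 0],
    [0, 0, 0],
    [0, 0, 0],
    [0, 0, 0],
    [0, 0, 0],
    [0, 0, 0],
    [0, 0, 0],
  ],
)

```text
clock: 39.6
position: [0.4627, 0.1784, 0.163]
ee_rot: [-1.261, -2.876, 0.001]
force: [1.4, 0.7, -0.7]
width: 0.674
gripper_force: 0.0
```

```bash
python3 - <<'E'
from plan import *
tgt((.4,.45),.2,.746)
E
```

```text
t 39.6 pos [0.4627 0.1784 0.163 ] F [ 1.4  0.7 -0.7] w 6.19 gf 0.0 j [-0.75  0.3   0.35  1.98 -0.13  0.88  0.41]
 turn [-0.0009 -0.0009 -0.0013] rows>= 1  then shift cm [24.2  13.83 -3.7 ] rows 9
```

Emit:
carry_out(
  claw=[6.2, 6.2, 6.2, 6.2, 6.2, 6.2, 6.2, 6.2, 6.2, 6.2, 6.2, 6.2],
  delta_pos=[
    [2.7, 1.5, -0.4],
    [2.7, 1.5, -0.4],
    [2.7, 1.5, -0.4],
    [2.7, 1.5, -0.4],
    [2.7, 1.5, -0.4],
    [2.7, 1.5, -0.4],
    [2.7, 1.5, -0.4],
    [2.7, 1.5, -0.4],
    [2.7, 1.5, -0.4],
    [0, 0, 0],
    [0, 0, 0],
    [0, 0, 0],
  ],
  angular=[
    [0, 0, 0],
    [0, 0, 0],
    [0, 0, 0],
    [0, 0, 0],
    [0, 0, 0],
    [0, 0, 0],
    [0, 0, 0],
    [0, 0, 0],
    [0, 0, 0],
    [0, 0, 0],
    [0, 0, 0],
    [0, 0, 0],
  ],
)

```text
clock: 40.8
position: [0.398, 0.4476, 0.1976]
ee_rot: [-1.262, -2.876, 0.001]
force: [-0.4, 0.4, -0.3]
width: 0.679
gripper_force: 0.0
```

```bash
python3 - <<'E'
from check import *
for k in('coupling','tee','small_elbow','big_elbow'): check(k)
p=snap('top'); a=p['frame'][100:250,95:415,::-1]; q=snap('side'); b=q['frame'][110:320,190:390,::-1]
cv2.imwrite('pics/f_top.png',cv2.resize(a,None,fx=2.5,fy=2.5,interpolation=cv2.INTER_CUBIC)); cv2.imwrite('pics/f_side.png',cv2.resize(b,None,fx=2.8,fy=2.8,interpolation=cv2.INTER_CUBIC))
E
```

```text
coupling top [ 0.0007 -0.0013 -0.4394] 0.285 152
coupling side [-0.0005 -0.0012  0.2393] 0.108 183
both [ 0.0002 -0.0011  0.0056] 0.201
tee top [ 0.001  -0.0007 -0.0252] 0.154 373
tee side [ 0.001  -0.0018 -0.0198] 0.144 284
both [ 0.0016 -0.0009 -0.0261] 0.151
small_elbow top [ 0.     -0.0018  0.0273] 0.097 174
small_elbow side [-0.0023 -0.0011 -0.0257] 0.117 172
both [-0.0012 -0.0013 -0.0079] 0.118
big_elbow top [-0.0004  0.0003 -0.0287] 0.129 377
big_elbow side [-0.0011 -0.0009 -0.0048] 0.069 488
both [-0.0008 -0.0008 -0.0105] 0.102
```

View pics/f_top.png

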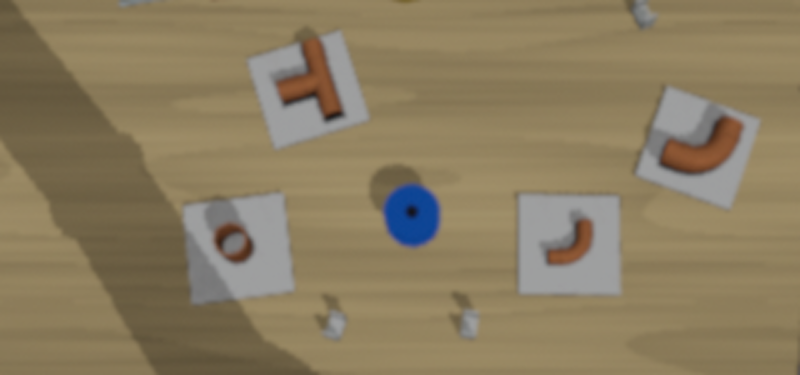

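View pics/f_side.png

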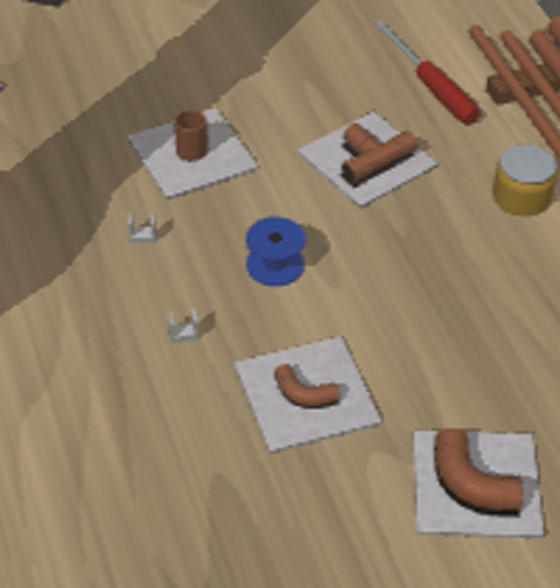

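All four fittings sit on their silhouettes within about 2 mm and 1.5°, and the coupling stands upright on its ring. The arm is well clear, so I'm handing in.

```bash
python3 -c "
from cell import arm
print(arm.sign_off())"
```

```text
the job is handed in; nothing more can be done
None
```

The job is handed in: the two elbows and the tee lie flat on their matching white tiles and the coupling stands on its ring, each within about 2 mm and 1.5° of its silhouette by the last camera check, all released, at about 41 of the 99 s.

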